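# Shut the brush tray and hold open the panel carrier's gate

### The arm

A 7-joint arm with a two-finger parallel gripper is mounted at the origin on the work surface. World frame = base frame: x ahead of the robot, y to its left, z up, the work surface at z = 0. Lengths are in mm, angles in rad, forces in N, time in s.
With the tool pointing down it reaches from about 375 to 925 mm from the base axis. Payload 3.1 kg.
Tool frame: the origin (TCP) lies midway between the tips of the shut fingers; the grasp point (between the pads) lies 19 mm behind it (ctrl.pinch_z is the distance from the TCP to the grasp point, in mm); z points along the fingers, y is the line along which they close (so a half turn about z gives the same grasp; the last joint's range is limited). The gripper opens to 85 mm and grips with 20 to 120 N. Pads are 22 mm wide; open, the fingers measure 114 mm over their backs; the gripper's body (76 mm by 85 mm) begins 54 mm behind the grasp point. The pads swing forward as they close: fully open they stand 13 mm farther back than shut.
Start: joints at [-1.415, 0.383, 0.044, 1.598, -0.018, 1.161, -0.05], TCP at [163.181, 629.186, 231.269] pointing down, gripper open.
Joint ranges: [-2.61, 2.61], [-0.41, 2.15], [-1.48, 1.57], [0, 2.5], [-1.57, 4.71], [0.05, 1.97], [-2.85, 2.85]. Speed limits (rad/s): [2.79, 2.79, 3.14, 3.14, 3.14, 3.14, 3.14].

### API

Orientations are given as a unit quaternion [w, x, y, z].
In Python, from bench import ctrl gives the robot as it stands. The module is installed in compiled form; this text tells all that it offers.
- The arm moves only by the shell command python3 -m jog 'ROWS' [FORCE]. ROWS is JSON, a list of rows, each an object with "gripper": the closure, from 0 (fully open) to 1 (shut); "delta_pos": the shift along the world's x, y, z in m, a list of three; "turn": the turn, a rotation vector about the world's x, y, z in rad, a list of three. A call has 1 to 20 rows; each row is the pose to reach, as a shift and turn from the pose commanded when the call began; what a row does not reach only later rows make up. A row lasts 1/10 s, in which the tool goes at most 50 mm and 8.59 degrees, less where a joint would pass 70% of its speed; a pose out of reach is approached as far as the arm can. A call with a gripper value outside its range is refused whole. The fingers move at their own pace and stop on an object; FORCE is the grip in N (left out, the last holds). Time passes only in rows, so rows that repeat a pose let the fingers close. It gives the time, the measured TCP pose, the force, the opening and the grip force at its end, in the units of the state.
- ctrl.sense(): the state, without advancing time (a new reading comes with each control period).
- ctrl.grab_frame(name): name is "side" or "top"; returns the picture (384x512x3 uint8, red, green, blue); there is no depth.
- ctrl.camera_info(name): a dict with "fx", "fy", "cx", "cy" (pixels), "k1" (the pictures are not rectified: a ray, as slopes to the right and down, at radius r is drawn at 1 + k1 r^2 times it, then the intrinsics apply), "rvec" (rotation vector, rad) and "tvec" (3), from world to camera coordinates, as OpenCV has them. Camera axes: x right, y down, z forward; pixel columns grow to the right and rows downward; lengths in mm; the calibration is good to about 2 mm. A picture is of the moment at which its call begins. camera_info takes no time and is no camera call.
- ctrl.job_done(): hands the job in; it is judged then, once.
The state is a dict: "time": time; "joints": joint angles; "joint_vel": joint speeds; "tau": joint torques, N m; "tcp_pos": TCP position; "tool_rot": TCP orientation; "wrist_force": force on the tool from outside, world axes, zero at the start; "moment": the same for the moment, N m; "finger_gap": finger opening in mm; "finger_force": force on a finger pad.
Only numpy, scipy, OpenCV 4.12 (cv2) and the standard library are available. Lean on these libraries where they do the work, as an engineer would, in place of code of your own. Each camera call takes 0.05 s, during which the arm holds its last target. There are 200 camera calls.

### The job

The brushes are packed, so slide the panel carrier's tray lid fully shut. Then squeeze the ears of the catch with round pegs fully together, after it those of the catch with flat plates, and swing the gate out (its post is the handle) past the ball detent until it stands wide open, about square to the front. Finish while still holding it there against its spring, and leave the things round about where they stand.

Things in the scene. Friction and masses are not known exactly. Their poses are not given: they have to be found in the camera images.
- carrier: fixed plywood carrier box for painted panels, 220 wide (y) x 150 deep (x) x 130 mm high. Origin: on the table, middle of its front's foot; x runs back into the box, y along the front, z up; a slatted gate closes the front (-x side). On top: a front rail (x 0 to 60 mm) with two catches, behind it a brush tray with sliding lid. A 12 mm sill with the detent ball lies on the table before the gate.
- tray_lid (a joint): sliding lid of the brush tray on the carrier's top: 0 = fully shut, positive = slid open (m) towards the carrier's -y, at most 0.12. Slides with about 1.5 N, stops dead at 0, stays where it is left. Lid top is 136 mm above the table.
- lid_bar (a point): point on the lid's grip bar, a dark wooden bar 44 mm long (carrier x), 14 mm thick (carrier y), 34 mm high on the lid, top at 170 mm above the table. The point is at its middle, 10 mm below its top; with the lid shut it is at carrier x = 103, y = 20 mm. Pinch it across carrier y from above, or push it.
- peg_catch: the first squeeze catch, fixed on the carrier's front rail, axes parallel to the carrier's. Its ears are round upright pegs, 10 mm thick, on a round base plate. A fixed and a sliding ear stand 40 mm above the rail. Origin: on the rail's top (130 mm above the table), midway between the ears' outer faces when squeezed. The two catches may change places (carrier x 29 mm, y -60 or +30 mm).
- peg_fixed_ear: the fixed ear of that catch (same origin and axes as peg_catch); its outer face is at y = -12 mm
- peg_squeeze (a point): squeeze point of that catch: above its origin, 31 mm over the rail, 9 mm below the ears' tops. Straddle both ears from above with the fingers opened about 64 mm, centred here, and close along y to 24 mm.
- peg_slide (a joint): travel of the sliding ear towards the fixed one (to -y): 0 = latching the gate, its outer face at y = +26 mm; 0.014 m = fully squeezed, end stop, outer face at +12 mm. Takes about 3 N, stays where it is left; lets the gate go from about 0.011.
- plate_catch: the second squeeze catch, fixed on the carrier's front rail, axes parallel to the carrier's. Its ears are flat upright plates, 8 mm thick, 28 mm wide (along carrier x), on a square base plate. A fixed and a sliding ear stand 40 mm above the rail. Origin: on the rail's top (130 mm above the table), midway between the ears' outer faces when squeezed. The two catches may change places (carrier x 29 mm, y -60 or +30 mm).
- plate_fixed_ear: the fixed ear of that catch (same origin and axes as plate_catch); its outer face is at y = -12 mm
- plate_squeeze (a point): squeeze point of that catch: above its origin, 31 mm over the rail, 9 mm below the ears' tops. Straddle both ears from above with the fingers opened about 64 mm, centred here, and close along y to 24 mm.
- plate_slide (a joint): travel of the sliding ear towards the fixed one (to -y): 0 = latching the gate, its outer face at y = +26 mm; 0.014 m = fully squeezed, end stop, outer face at +12 mm. Takes about 3 N, stays where it is left; lets the gate go from about 0.011.
- gate (a joint): swing of the gate about its vertical hinge: 0 = shut, positive = opening (rad), free edge moving to the carrier's -x, counterclockwise from above; stop at 1.75. Held shut until both catches are squeezed. A spring pulls it shut, about 2.5 N at the post at 1.4 rad. The ball detent resists from about 0.7 to 0.9 rad, up to 9 N at the post, then snaps over. Let go beyond, the gate swings back to 0.9 rad.
- gate_post (a point): point on the gate's handle, a round upright dark wooden post, 16 mm thick, from the gate's top edge at 126 mm up to 190 mm above the table. The point is on its axis, 17 mm below its top. It moves with the gate, 185 mm from the hinge; shut it is at carrier x = -9, y = 80 mm. Take it from above; it can turn between the fingers. The gate is 200 wide, 18 mm thick.
- gate_hinge (a point): point on the gate's vertical hinge axis, at carrier x = -18 mm, y = -105 mm, at the height of gate_post
- brush_pot: bystander: open brown cup, 68 mm wide, 85 mm high, behind the carrier; origin at its underside
- bowl: bystander: white bowl, 84 mm wide, 40 mm high, behind the carrier; origin at its underside
- bottle: bystander: small closed white bottle, 40 mm wide, 100 mm high, in front of the carrier, beyond the sweep of the gate; origin at its underside
- wood_block: bystander: dark wooden block 50 x 70 x 30 mm, in front of the carrier, beyond the gate's sweep; origin at its underside

How it is judged (in metres and radians):
On the way, in this order (a step that is already met when the one before it is completed fails the run):
1. the tray lid is slid shut (value of joint tray_lid below 0.005 m), for 0.2 s.
2. the peg catch is squeezed between the fingers (value of joint peg_slide above 0.011 m and contact force between the fingers and peg_fixed_ear above 1 N), for 0.1 s.
3. the plate catch is squeezed between the fingers (value of joint plate_slide above 0.011 m and contact force between the fingers and plate_fixed_ear above 1 N), for 0.1 s.
4. the gate is past its detent (value of joint gate above 1 rad), for 0.1 s.
At the end, for the whole second after the job is handed in: the gate stands still, open at least 1.25 rad (72 degrees), with the fingers pressing on it (over 0.5 N); the tray lid is shut to within 6 mm and both catches are squeezed (at least 10 of 14 mm); the robot still holds the gate (value of joint gate above 1.25 rad and velocity of joint gate between -0.15 and 0.15 rad/s and contact force between the fingers and gate above 0.5 N and value of joint tray_lid below 0.006 m and value of joint each of peg_slide, plate_slide above 0.01 m); the arm keeps its last pose, push and grip.
It fails at once if a bystander (pot, bowl, bottle, block) is knocked over or moved more than 25 mm (distance of any of brush_pot, bowl, bottle, wood_block from where it was at the start of the episode above 0.025 m or angle between any of brush_pot, bowl, bottle, wood_block's own z axis and vertical above 0.5 rad).
It fails at once if the plate catch is squeezed before the peg catch (value of joint plate_slide above 0.008 m and value of joint peg_slide below 0.009 m).
It fails at once if a catch is squeezed before the lid is shut (value of joint any of peg_slide, plate_slide above 0.008 m and value of joint tray_lid above 0.01 m).
It also fails if it takes over 67 s, if anything falls off the work surface, if the arm or the gripper's body presses on something with over 40 N, if the wrist force passes 120 N, or if a joint passes its speed limit or range.

## Working session

There is one attempt and no reset: what is moved stays moved. The work goes in short steps, Python scripts to look and compute and a shell command to move; the robot and the scene stay as the last step left them, time stands still between calls to the robot, and variables do not carry over. Pictures are saved under pics/ and viewed, at most 10 in all, crops included, and the job is handed in when it is done.

```bash
mkdir -p pics
cat > h.py <<'E'
import numpy as np, cv2
from bench import ctrl
def cam(n):
    c=ctrl.camera_info(n); R=cv2.Rodrigues(np.array(c["rvec"],float))[0]; return c,R,np.array(c["tvec"],float).ravel()
def ray(n,u,v):
    c,R,t=cam(n); d=np.array([(u-c["cx"])/c["fx"],(v-c["cy"])/c["fy"]]); p=d.copy()
    for _ in range(20): p=d/(1+c["k1"]*(p@p))
    return -R.T@t, R.T@np.array([p[0],p[1],1.])
def on_z(n,u,v,z):
    o,d=ray(n,u,v); return o+d*(z-o[2])/d[2]
def proj(n,P):
    c,R,t=cam(n); q=R@np.array(P,float)+t; p=q[:2]/q[2]; p=p*(1+c["k1"]*(p@p)); return np.array([c["fx"]*p[0]+c["cx"],c["fy"]*p[1]+c["cy"]])
def snap(n,f):
    im=ctrl.grab_frame(n); cv2.imwrite("pics/"+f,im[:,:,::-1]); return im
E
python3 - <<'E'
from h import *
for n in("side","top"): snap(n,n+"0.png"); c,R,t=cam(n); print(n,(-R.T@t).round(),R[2].round(2),c["fx"],c["k1"])
s=ctrl.sense(); print(s["tcp_pos"],s["tool_rot"],s["time"],ctrl.pinch_z,s["finger_gap"])
E
```

```text
side [  61. -722.  810.] [ 0.47  0.65 -0.59] 466.89390576901684 0.009445461073542155
top [ 534.   39. 1088.] [ 0.08 -0.01 -1.  ] 353.0974467536662 0.004140239602901347
[162.97731317 628.32185764 229.96471035] [-8.63691128e-05  1.26504882e-01  9.91965193e-01 -1.25064776e-03] 0.1 18.700000000000003 85.27796753981947
```

View pics/side0.png

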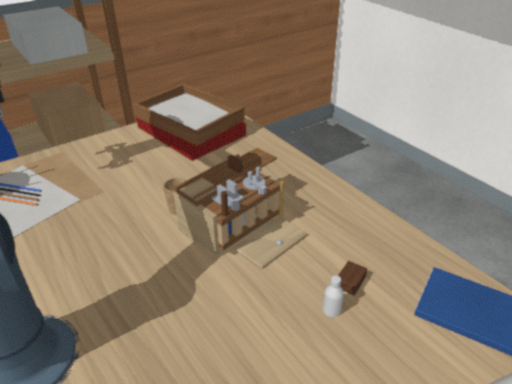

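View pics/top0.png

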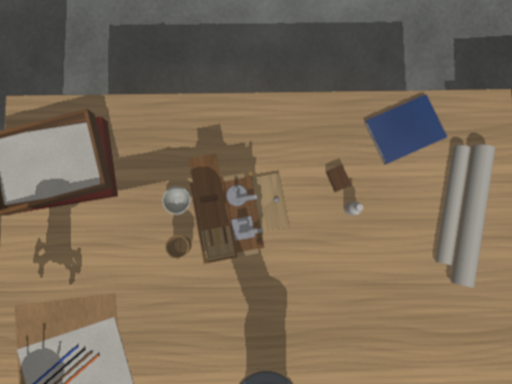

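The side view shows the carrier around (230,205), with the post near (222,205). The top view has the carrier around (228,215), the bottle at (355,208), the block at (338,178), the bowl at (177,200) and the pot at (178,245). I'll zoom in.

Run:
```python
import cv2,numpy as np
a=cv2.imread("pics/top0.png")[145:270,185:295]; b=cv2.imread("pics/side0.png")[145:270,160:320]
z=lambda i,k:cv2.resize(i,None,fx=k,fy=k,interpolation=cv2.INTER_CUBIC)
a=z(a,4.6);cv2.imwrite("pics/t1.png",a);cv2.imwrite("pics/s1.png",z(b,4.6))
```

```text
(no output)
```

View pics/t1.png

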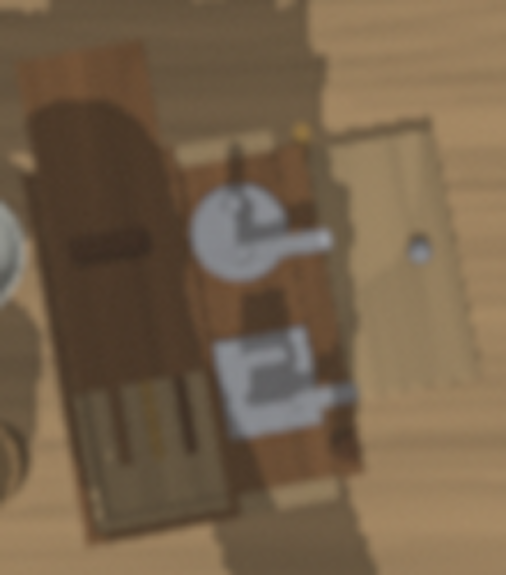

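View pics/s1.png

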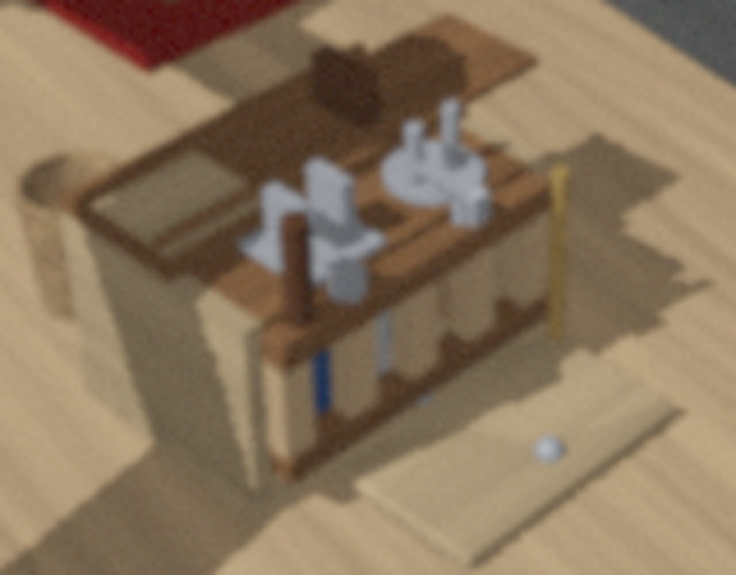

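```bash
cat > fit.py <<'E'
from h import *
from scipy.optimize import least_squares
T=lambda x,y:(185+x/4.6,145+y/4.6); S=lambda x,y:(160+x/4.6,145+y/4.6)
D=[("top",T(238,232),(29,-60,132)),("top",T(268,382),(29,30,132)),("top",T(362,468),(-18,95,126)),("top",T(302,131),(-18,-105,130)),
("top",T(90,545),(150,110,134)),("side",S(434,174),(29,-60,132)),("side",S(312,240),(29,30,132)),("side",S(297,215),(-9,80,190)),("side",S(297,318),(-9,80,126)),("side",S(560,172),(-18,-105,130)),("side",S(280,478),(-18,95,3))]
def W(p,P):
    c,s=np.cos(p[2]),np.sin(p[2]); return np.array([p[0]+c*P[0]-s*P[1],p[1]+s*P[0]+c*P[1],P[2]])
f=lambda p:np.concatenate([proj(n,W(p,P))-uv for n,uv,P in D])
r=least_squares(f,[600,0,1.45],loss="soft_l1"); p=r.x
if __name__=="__main__":
    print(p, p[2]-np.pi/2); print(f(p).reshape(-1,2).round(1))
    for n,P in dict(lid0=(103,20,160),peg=(29,-60,161),plate=(29,30,161),post=(-9,80,173),hinge=(-18,-105,173)).items(): print(n,W(p,P).round(1))
    b=on_z("top",*T(108,246),170); print("bar",b.round(1)); 
    c,s=np.cos(p[2]),np.sin(p[2]); d=b[:2]-p[:2]; print("bar in carrier",c*d[0]+s*d[1],-s*d[0]+c*d[1])
    for n,uv,z in(("bottle",(355,208),90),("block",(338,178),30),("bowl",(177,200),40),("pot",(178,245),85)): print(n,on_z("top",*uv,z).round())
E
python3 fit.py
```

```text
[561.02263724  34.65783661   1.73634185] 0.16554551982984167
[[-0.2 -1.5]
 [-0.8 -1.4]
 [ 0.3  0.6]
 [-0.   1.3]
 [-1.5  1.2]
 [ 1.3 -1.3]
 [ 1.4 -0.5]
 [-1.6  0.9]
 [-0.2  0.7]
 [-0.4  0. ]
 [ 3.7  9.4]]
lid0 [524.3 133.  160. ]
peg [615.4  73.1 161. ]
plate [526.7  58.3 161. ]
post [483.6  12.6 173. ]
hinge [667.6  34.2 173. ]
bar [601.5 145.  170. ]
bar in carrier 102.16852067376239 -58.10880199424325
bottle [ 574. -260.   90.]
block [ 668. -230.   30.]
bowl [608. 253.  40.]
pot [478. 241.  85.]
```

```bash
sed -i 's/(29,-60,132)/(29,-54,132)/g;s/(29,30,132)/(29,36,132)/g;s/,("side",S(280,478),(-18,95,3))//' fit.py; python3 fit.py
```

```text
[563.23996406  34.63985665   1.73845151] 0.16765518804875823
[[ 0.2 -0.1]
 [-0.3  0. ]
 [ 0.3 -0.3]
 [-0.1  0.5]
 [-1.4  0.4]
 [ 0.3 -0.6]
 [ 0.4  0.3]
 [-0.7  0.6]
 [ 0.7  0.4]
 [ 0.2 -0.3]]
lid0 [526.3 132.9 160. ]
peg [617.6  73.2 161. ]
plate [528.8  58.2 161. ]
post [485.9  12.4 173. ]
hinge [669.8  34.4 173. ]
bar [601.5 145.  170. ]
bar in carrier 102.43343823544618 -56.140977391553974
bottle [ 574. -260.   90.]
block [ 668. -230.   30.]
bowl [608. 253.  40.]
pot [478. 241.  85.]
```

```bash
python3 -m jog '[{"gripper":0.4,"delta_pos":[0.438,-0.484,0.02],"turn":[0,0,-1.149]},{"gripper":0.4,"delta_pos":[0.438,-0.484,0.02],"turn":[0,0,-1.149]},{"gripper":0.4,"delta_pos":[0.438,-0.484,0.02],"turn":[0,0,-1.149]},{"gripper":0.4,"delta_pos":[0.438,-0.484,0.02],"turn":[0,0,-1.149]},{"gripper":0.4,"delta_pos":[0.438,-0.484,0.02],"turn":[0,0,-1.149]},{"gripper":0.4,"delta_pos":[0.438,-0.484,0.02],"turn":[0,0,-1.149]},{"gripper":0.4,"delta_pos":[0.438,-0.484,0.02],"turn":[0,0,-1.149]},{"gripper":0.4,"delta_pos":[0.438,-0.484,0.02],"turn":[0,0,-1.149]},{"gripper":0.4,"delta_pos":[0.438,-0.484,0.02],"turn":[0,0,-1.149]},{"gripper":0.4,"delta_pos":[0.438,-0.484,0.02],"turn":[0,0,-1.149]},{"gripper":0.4,"delta_pos":[0.438,-0.484,0.02],"turn":[0,0,-1.149]},{"gripper":0.4,"delta_pos":[0.438,-0.484,0.02],"turn":[0,0,-1.149]},{"gripper":0.4,"delta_pos":[0.438,-0.484,0.02],"turn":[0,0,-1.149]},{"gripper":0.4,"delta_pos":[0.438,-0.484,0.02],"turn":[0,0,-1.149]},{"gripper":0.4,"delta_pos":[0.438,-0.484,0.02],"turn":[0,0,-1.149]},{"gripper":0.4,"delta_pos":[0.438,-0.484,0.02],"turn":[0,0,-1.149]},{"gripper":0.4,"delta_pos":[0.438,-0.484,0.02],"turn":[0,0,-1.149]},{"gripper":0.4,"delta_pos":[0.438,-0.484,0.02],"turn":[0,0,-1.149]}]'; python3 -c "
from h import *
print(ctrl.sense()['joints'])"
```

```text
time: 1.9
tcp_pos: [600.1, 147.5, 251.0]
tool_rot: [-0.001, 0.644, 0.765, 0.0]
wrist_force: [-0.0, 0.5, -0.0]
finger_gap: 51.0
finger_force: 0.0
[-0.7443198   0.33545755  0.54261843  1.67808147 -0.18601339  1.18028652
  0.01667582]
```

```bash
python3 -m jog '[{"gripper":0.4,"delta_pos":[0.001,-0.002,-0.05]},{"gripper":0.4,"delta_pos":[0.001,-0.002,-0.08]},{"gripper":0.4,"delta_pos":[0.001,-0.002,-0.1]},{"gripper":0.4,"delta_pos":[0.001,-0.002,-0.107]},{"gripper":0.4,"delta_pos":[0.001,-0.002,-0.107]},{"gripper":0.9,"delta_pos":[0.001,-0.002,-0.107]},{"gripper":0.9,"delta_pos":[0.001,-0.002,-0.107]},{"gripper":0.9,"delta_pos":[0.001,-0.002,-0.107]},{"gripper":0.9,"delta_pos":[0.001,-0.002,-0.107]},{"gripper":0.9,"delta_pos":[0.001,-0.002,-0.107]}]' 30
```

```text
schema error: expected keys gripper, delta_pos, turn
```

```bash
python3 -m jog '[{"gripper":0.4,"delta_pos":[0.001,-0.002,-0.05],"turn":[0,0,0]},{"gripper":0.4,"delta_pos":[0.001,-0.002,-0.08],"turn":[0,0,0]},{"gripper":0.4,"delta_pos":[0.001,-0.002,-0.1],"turn":[0,0,0]},{"gripper":0.4,"delta_pos":[0.001,-0.002,-0.107],"turn":[0,0,0]},{"gripper":0.4,"delta_pos":[0.001,-0.002,-0.107],"turn":[0,0,0]},{"gripper":0.9,"delta_pos":[0.001,-0.002,-0.107],"turn":[0,0,0]},{"gripper":0.9,"delta_pos":[0.001,-0.002,-0.107],"turn":[0,0,0]},{"gripper":0.9,"delta_pos":[0.001,-0.002,-0.107],"turn":[0,0,0]},{"gripper":0.9,"delta_pos":[0.001,-0.002,-0.107],"turn":[0,0,0]},{"gripper":0.9,"delta_pos":[0.001,-0.002,-0.107],"turn":[0,0,0]}]' 30
```

```text
time: 2.9
tcp_pos: [603.5, 143.6, 146.1]
tool_rot: [0.001, 0.645, 0.764, 0.001]
wrist_force: [-0.6, 0.4, 6.6]
finger_gap: 13.0
finger_force: 33.1
```

```bash
python3 -m jog '[{"gripper":0.9,"delta_pos":[-0.02,-0.0034,0],"turn":[0,0,0]},{"gripper":0.9,"delta_pos":[-0.04,-0.0068,0],"turn":[0,0,0]},{"gripper":0.9,"delta_pos":[-0.06,-0.0101,0],"turn":[0,0,0]},{"gripper":0.9,"delta_pos":[-0.068,-0.0115,0],"turn":[0,0,0]},{"gripper":0.9,"delta_pos":[-0.073,-0.0124,0],"turn":[0,0,0]},{"gripper":0.9,"delta_pos":[-0.077,-0.013,0],"turn":[0,0,0]},{"gripper":0.9,"delta_pos":[-0.08,-0.0135,0],"turn":[0,0,0]},{"gripper":0.9,"delta_pos":[-0.08,-0.0135,0],"turn":[0,0,0]}]' 30
```

```text
time: 3.7
tcp_pos: [528.0, 130.5, 146.1]
tool_rot: [0.005, 0.645, 0.764, 0.005]
wrist_force: [10.4, 2.1, -3.3]
finger_gap: 13.4
finger_force: 32.9
```

```bash
python3 -m jog '[{"gripper":0.9,"delta_pos":[0,0,0],"turn":[0,0,0]},{"gripper":0.5,"delta_pos":[0.003,0,0],"turn":[0,0,0]},{"gripper":0.5,"delta_pos":[0.003,0,0],"turn":[0,0,0]},{"gripper":0.5,"delta_pos":[0.003,0,0],"turn":[0,0,0]},{"gripper":0.5,"delta_pos":[0.003,0,0.05],"turn":[0,0,0]},{"gripper":0.5,"delta_pos":[0.003,0,0.07],"turn":[0,0,0]},{"gripper":0.18,"delta_pos":[0.003,0,0.07],"turn":[0,0,0]},{"gripper":0.18,"delta_pos":[0.003,0,0.07],"turn":[0,0,0]}]' 30
python3 - <<'E'
from h import *
snap("top","t2.png"); im=cv2.imread("pics/t2.png")[140:270,185:295]; cv2.imwrite("pics/t2c.png",cv2.resize(im,None,fx=4.6,fy=4.6,interpolation=cv2.INTER_CUBIC))
E
```

```text
time: 4.5
tcp_pos: [524.5, 129.7, 214.0]
tool_rot: [-0.0, 0.645, 0.764, -0.0]
wrist_force: [0.2, 0.5, -0.5]
finger_gap: 69.0
finger_force: 0.0
```

View pics/t2c.png

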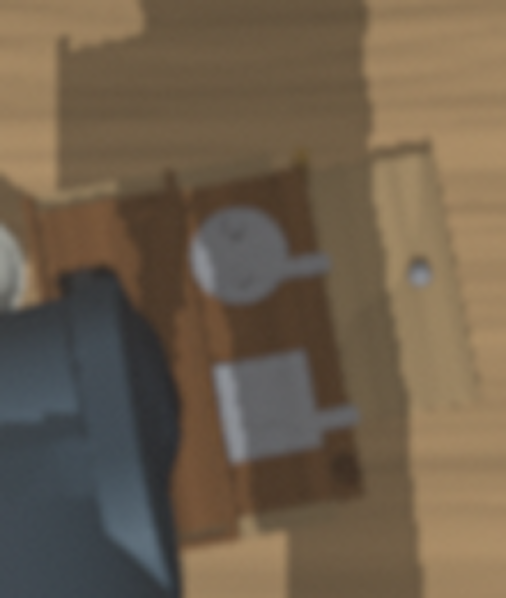

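The view shows the lid flush and shut. The peg tops are near crop (232,235) and (240,280). I'll check these against the fit.

Run:
```python
from fit import *
for uv in((232,235),(240,280)): print(on_z("top",185+uv[0]/4.6,140+uv[1]/4.6,170).round(1))
for P in((29,-67,170),(29,-39,170),(29,-60,161),(29,-58,161),(29,32,161)): print(W(p,P).round(1))
```

```text
[619.7  74.7 170. ]
[594.1  70.4 170. ]
[624.5  74.4 170. ]
[596.9  69.7 170. ]
[617.6  73.2 161. ]
[615.6  72.9 161. ]
[526.8  57.9 161. ]
```

```bash
python3 -m jog '[{"gripper":0.18,"delta_pos":[0.04,-0.025,0.005],"turn":[0,0,0]},{"gripper":0.18,"delta_pos":[0.08,-0.05,0.005],"turn":[0,0,0]},{"gripper":0.18,"delta_pos":[0.091,-0.057,0.0],"turn":[0,0,0]},{"gripper":0.18,"delta_pos":[0.091,-0.057,0],"turn":[0,0,0]},{"gripper":0.18,"delta_pos":[0.091,-0.057,-0.025],"turn":[0,0,0]},{"gripper":0.18,"delta_pos":[0.091,-0.057,-0.045],"turn":[0,0,0]},{"gripper":0.18,"delta_pos":[0.091,-0.057,-0.06],"turn":[0,0,0]},{"gripper":0.18,"delta_pos":[0.091,-0.057,-0.069],"turn":[0,0,0]},{"gripper":0.18,"delta_pos":[0.091,-0.057,-0.069],"turn":[0,0,0]}]' 30
python3 - <<'E'
from h import *
snap("side","s3.png"); im=cv2.imread("pics/s3.png")[120:250,160:320]; cv2.imwrite("pics/s3c.png",cv2.resize(im,None,fx=4.6,fy=4.6,interpolation=cv2.INTER_CUBIC))
E
```

```text
time: 5.45
tcp_pos: [614.2, 73.3, 143.3]
tool_rot: [-0.001, 0.645, 0.764, -0.001]
wrist_force: [0.4, 0.7, 0.2]
finger_gap: 69.5
finger_force: 0.0
```

View pics/s3c.png

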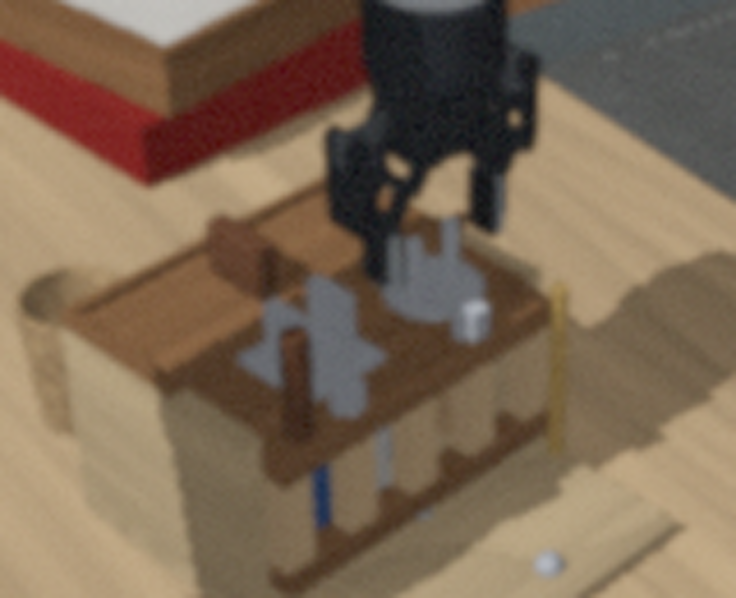

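The fingers straddle both pegs, with the left tip at (378,270), the right at (490,220) and the pegs at (400,260) and (450,235). Now I'll squeeze.

```bash
python3 -m jog '[{"gripper":0.5,"delta_pos":[0.001,0,0],"turn":[0,0,0]},{"gripper":0.7,"delta_pos":[0.002,0,0],"turn":[0,0,0]},{"gripper":0.9,"delta_pos":[0.003,0,0],"turn":[0,0,0]},{"gripper":0.9,"delta_pos":[0.003,0,0],"turn":[0,0,0]},{"gripper":0.9,"delta_pos":[0.003,0,0],"turn":[0,0,0]},{"gripper":0.9,"delta_pos":[0.003,0,0],"turn":[0,0,0]},{"gripper":0.9,"delta_pos":[0.003,0,0],"turn":[0,0,0]}]' 30
```

```text
time: 6.2
tcp_pos: [619.4, 72.6, 146.3]
tool_rot: [-0.0, 0.645, 0.764, 0.0]
wrist_force: [-2.0, -0.7, 6.1]
finger_gap: 22.5
finger_force: 31.8
```

```bash
python3 -m jog '[{"gripper":0.18,"delta_pos":[0.002,0,0],"turn":[0,0,0]},{"gripper":0.18,"delta_pos":[0.002,0,0],"turn":[0,0,0]},{"gripper":0.18,"delta_pos":[0.002,0,0],"turn":[0,0,0]},{"gripper":0.18,"delta_pos":[0.002,0,0.04],"turn":[0,0,0]},{"gripper":0.18,"delta_pos":[0.002,0,0.06],"turn":[0,0,0]},{"gripper":0.18,"delta_pos":[-0.04,-0.007,0.06],"turn":[0,0,0]},{"gripper":0.18,"delta_pos":[-0.08,-0.014,0.06],"turn":[0,0,0]},{"gripper":0.18,"delta_pos":[-0.088,-0.015,0.06],"turn":[0,0,0]},{"gripper":0.18,"delta_pos":[-0.088,-0.015,0.06],"turn":[0,0,0]}]' 30
```

```text
time: 7.1
tcp_pos: [530.0, 57.5, 205.1]
tool_rot: [-0.001, 0.645, 0.764, 0.0]
wrist_force: [-0.2, -0.1, 0.3]
finger_gap: 69.6
finger_force: 0.0
```

```bash
python3 -m jog '[{"gripper":0.18,"delta_pos":[-0.001,0.001,-0.025],"turn":[0,0,0]},{"gripper":0.18,"delta_pos":[-0.001,0.001,-0.045],"turn":[0,0,0]},{"gripper":0.18,"delta_pos":[-0.001,0.001,-0.061],"turn":[0,0,0]},{"gripper":0.18,"delta_pos":[-0.001,0.001,-0.061],"turn":[0,0,0]},{"gripper":0.5,"delta_pos":[-0.001,0.001,-0.061],"turn":[0,0,0]},{"gripper":0.7,"delta_pos":[0,0.001,-0.061],"turn":[0,0,0]},{"gripper":0.9,"delta_pos":[0,0.001,-0.061],"turn":[0,0,0]},{"gripper":0.9,"delta_pos":[0,0.001,-0.061],"turn":[0,0,0]},{"gripper":0.9,"delta_pos":[0,0.001,-0.061],"turn":[0,0,0]},{"gripper":0.9,"delta_pos":[0,0.001,-0.061],"turn":[0,0,0]},{"gripper":0.9,"delta_pos":[0,0.001,-0.061],"turn":[0,0,0]}]' 30
```

```text
time: 8.2
tcp_pos: [530.6, 58.5, 145.2]
tool_rot: [-0.001, 0.645, 0.764, -0.0]
wrist_force: [-4.1, -0.9, 6.0]
finger_gap: 22.8
finger_force: 32.5
```

```bash
python3 -m jog '[{"gripper":0.25,"delta_pos":[0,0,0],"turn":[0,0,0]},{"gripper":0.25,"delta_pos":[0,0,0],"turn":[0,0,0]},{"gripper":0.25,"delta_pos":[0,0,0],"turn":[0,0,0]},{"gripper":0.25,"delta_pos":[0,0,0.045],"turn":[0,0,0]},{"gripper":0.25,"delta_pos":[0,0,0.08],"turn":[0,0,0]},{"gripper":0.5,"delta_pos":[-0.02,-0.02,0.08],"turn":[0,0,-0.14]},{"gripper":0.5,"delta_pos":[-0.043,-0.046,0.08],"turn":[0,0,-0.28]},{"gripper":0.5,"delta_pos":[-0.043,-0.046,0.08],"turn":[0,0,-0.42]},{"gripper":0.5,"delta_pos":[-0.043,-0.046,0.08],"turn":[0,0,-0.52]},{"gripper":0.5,"delta_pos":[-0.043,-0.046,0.08],"turn":[0,0,-0.52]}]' 60
python3 - <<'E'
from h import *
snap("side","s4.png"); im=cv2.imread("pics/s4.png")[120:250,160:320]; cv2.imwrite("pics/s4c.png",cv2.resize(im,None,fx=4.6,fy=4.6,interpolation=cv2.INTER_CUBIC))
E
```

```text
time: 9.2
tcp_pos: [488.6, 12.6, 224.6]
tool_rot: [0.0, 0.82, 0.572, 0.001]
wrist_force: [0.2, 0.1, -0.1]
finger_gap: 42.6
finger_force: 0.0
```

View pics/s4c.png

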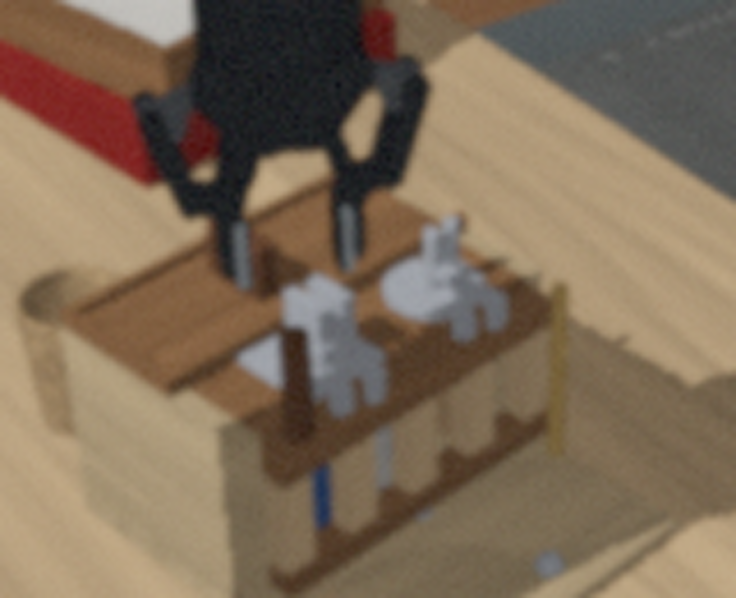

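Both catches stay squeezed. The fingers, midpoint at (293,265), are above the post at (295,335). Next I'll go down and grip.

```bash
python3 -m jog '[{"gripper":0.5,"delta_pos":[-0.001,0,-0.04],"turn":[0,0,0]},{"gripper":0.5,"delta_pos":[-0.001,0,-0.06],"turn":[0,0,0]},{"gripper":0.5,"delta_pos":[-0.001,0,-0.071],"turn":[0,0,0]},{"gripper":0.5,"delta_pos":[-0.001,0,-0.071],"turn":[0,0,0]},{"gripper":0.95,"delta_pos":[-0.001,0,-0.071],"turn":[0,0,0]},{"gripper":0.95,"delta_pos":[-0.001,0,-0.071],"turn":[0,0,0]},{"gripper":0.95,"delta_pos":[-0.001,0,-0.071],"turn":[0,0,0]},{"gripper":0.95,"delta_pos":[-0.001,0,-0.071],"turn":[0,0,0]},{"gripper":0.95,"delta_pos":[-0.001,0,-0.071],"turn":[0,0,0]}]' 60
python3 - <<'E'
import numpy as np
from h import *
H=np.array([671.2,34.7]); P=np.array([487.6,12.6])
for a in np.arange(0.1,1.5,.1):
    c,s=np.cos(a),np.sin(a); d=np.array([[c,-s],[s,c]])@(P-H)+H-P; print(round(a,1),(d/1000).round(4))
print(ctrl.sense()['joints'])
E
```

```text
time: 10.15
tcp_pos: [487.4, 12.9, 154.6]
tool_rot: [-0.0, 0.82, 0.573, 0.0]
wrist_force: [-3.7, 0.3, 5.8]
finger_gap: 14.3
finger_force: 58.4
0.1 [ 0.0031 -0.0182]
0.2 [ 0.0081 -0.036 ]
0.3 [ 0.0147 -0.0533]
0.4 [ 0.0231 -0.0698]
0.5 [ 0.0331 -0.0853]
0.6 [ 0.0445 -0.0998]
0.7 [ 0.0574 -0.1131]
0.8 [ 0.0715 -0.125 ]
0.9 [ 0.0868 -0.1355]
1.0 [ 0.103  -0.1443]
1.1 [ 0.12   -0.1516]
1.2 [ 0.1377 -0.157 ]
1.3 [ 0.1558 -0.1607]
1.4 [ 0.1742 -0.1626]
[-0.7299868   0.19094185  0.68177904  2.07871115 -0.15261857  0.91924061
 -0.31581798]
```

```bash
python3 -m jog '[{"gripper":0.95,"delta_pos":[0.003,-0.018,0],"turn":[0,0,0]},{"gripper":0.95,"delta_pos":[0.008,-0.036,0],"turn":[0,0,0]},{"gripper":0.95,"delta_pos":[0.015,-0.053,0],"turn":[0,0,0]},{"gripper":0.95,"delta_pos":[0.023,-0.070,0],"turn":[0,0,0]},{"gripper":0.95,"delta_pos":[0.033,-0.085,0],"turn":[0,0,0]},{"gripper":0.95,"delta_pos":[0.0445,-0.1,0],"turn":[0,0,0]},{"gripper":0.95,"delta_pos":[0.0445,-0.1,0],"turn":[0,0,0]}]' 60
```

```text
time: 10.85
tcp_pos: [531.6, -92.6, 154.6]
tool_rot: [0.002, 0.822, 0.57, -0.001]
wrist_force: [-4.1, -4.8, 6.7]
finger_gap: 14.1
finger_force: 60.1
```

```bash
python3 -m jog '[{"gripper":0.95,"delta_pos":[0.012,-0.016,0],"turn":[0,0,0]},{"gripper":0.95,"delta_pos":[0.026,-0.028,0],"turn":[0,0,0]},{"gripper":0.95,"delta_pos":[0.042,-0.039,0],"turn":[0,0,0]},{"gripper":0.95,"delta_pos":[0.058,-0.048,0],"turn":[0,0,0]},{"gripper":0.95,"delta_pos":[0.075,-0.055,0],"turn":[0,0,0]},{"gripper":0.95,"delta_pos":[0.093,-0.060,0],"turn":[0,0,0]},{"gripper":0.95,"delta_pos":[0.111,-0.064,0],"turn":[0,0,0]},{"gripper":0.95,"delta_pos":[0.111,-0.064,0],"turn":[0,0,0]}]' 60
```

```text
time: 11.65
tcp_pos: [642.6, -157.3, 154.7]
tool_rot: [0.003, 0.82, 0.572, -0.003]
wrist_force: [-5.3, -4.7, 5.5]
finger_gap: 14.4
finger_force: 59.3
```

```bash
python3 -m jog '[{"gripper":0.95,"delta_pos":[0.012,-0.002,0],"turn":[0,0,0]},{"gripper":0.95,"delta_pos":[0.024,-0.003,0],"turn":[0,0,0]},{"gripper":0.95,"delta_pos":[0.024,-0.003,0],"turn":[0,0,0]},{"gripper":0.95,"delta_pos":[0.024,-0.003,0],"turn":[0,0,0]},{"gripper":0.95,"delta_pos":[0.024,-0.003,0],"turn":[0,0,0]}]' 60
python3 - <<'E'
from h import *
a=snap("side","s5.png"); b=snap("top","t5.png"); f=lambda i:cv2.resize(i,None,fx=2.5,fy=2.5,interpolation=cv2.INTER_CUBIC)
cv2.imwrite("pics/f5.png",np.hstack([f(a[130:330,200:360,::-1]),f(b[130:330,150:310,::-1])]))
E
```

```text
time: 12.15
tcp_pos: [666.2, -160.5, 154.8]
tool_rot: [0.004, 0.821, 0.571, -0.002]
wrist_force: [-1.2, -6.0, 1.8]
finger_gap: 13.8
finger_force: 58.4
```

View pics/f5.png

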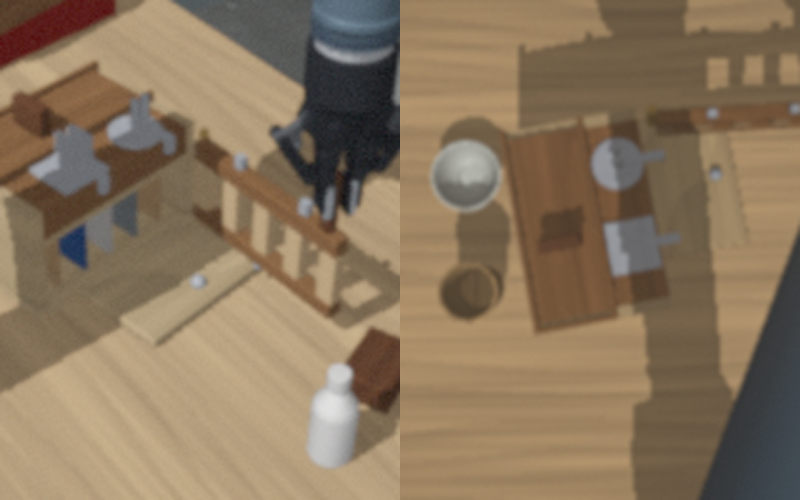

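The gate stands open, roughly square to the front, with the post between the fingers at (330,210). Lid, catches and bystanders are in place. I'll check that it holds steady, then hand in.

```bash
python3 -m jog '[{"gripper":0.95,"delta_pos":[0,0,0],"turn":[0,0,0]},{"gripper":0.95,"delta_pos":[0,0,0],"turn":[0,0,0]},{"gripper":0.95,"delta_pos":[0,0,0],"turn":[0,0,0]},{"gripper":0.95,"delta_pos":[0,0,0],"turn":[0,0,0]},{"gripper":0.95,"delta_pos":[0,0,0],"turn":[0,0,0]}]' 60 && python3 -c "
from bench import ctrl
s=ctrl.sense()
if s['finger_gap']>12 and s['finger_force']>20: print(ctrl.job_done())"
```

```text
time: 12.75
tcp_pos: [666.1, -160.5, 154.8]
tool_rot: [0.003, 0.821, 0.571, -0.002]
wrist_force: [-0.6, -5.3, 1.3]
finger_gap: 13.8
finger_force: 58.5
the job is handed in; nothing more can be done
None
```

I shut the lid, squeezed the peg catch and then the plate catch, and swung the gate past its detent to roughly 1.5 rad (estimated from the top view); the job was handed in at about 12.8 s with the gripper still holding the post, and no verdict came back.

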